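# Set the rack guide with its thumbwheel

### The arm

A 6-joint arm with a two-finger parallel gripper is mounted at the origin on the work surface. World frame = base frame: x ahead of the robot, y to its left, z up, the work surface at z = 0. Lengths are in m, angles in rad, forces in N, time in s.
With the tool pointing down it reaches from about 0.375 to 0.975 m from the base axis. Payload 3.8 kg.
Tool frame: the origin (TCP) lies midway between the tips of the shut fingers; the grasp point (between the pads) lies 19 mm behind it (ctrl.tcp_to_grasp is the distance from the TCP to the grasp point, in m); x points along the fingers, z is the direction in which the jaws open and shut, and the axes are right-handed (so a half turn about x gives the same grasp; the last joint's range is limited). The gripper opens to 88 mm and grips with 3 to 60 N. Pads are 18 mm wide; open, the fingers measure 123 mm over their backs; the gripper's body (75 mm by 187 mm) begins 45 mm behind the grasp point.
Start: joints at [-1.26, 0.264, 1.604, -0, 1.274, -0.037], TCP at [0.23, -0.635, 0.218] pointing down, gripper open.
Joint ranges: [-2.63, 2.63], [-0.94, 2.18], [0.31, 2.57], [-1.31, 4.45], [0, 2.66], [-2.55, 2.55]. Speed limits (rad/s): [2.57, 2.57, 3.14, 3.14, 3.14, 3.14].

### API

Orientations are given as a 3x3 rotation matrix whose columns are the frame's x, y, z axes.
In Python, from cell import telemetry, imaging, finish_job, ctrl gives the robot as it stands.
- The arm moves only by the tool carry_out, never from a script. Its argument "plan" is a list of rows, each a list of 7 numbers: the shift along the world's x, y, z in mm, then the turn, a rotation vector about the world's x, y, z in units of 5 degrees (1.0 is 5 degrees), then the closure, from 0 (fully open) to 1 (shut). In form: [[x, y, z, rx, ry, rz, fingers], ...]. A call has exactly 5 rows; each row is the pose to reach, as a shift and turn from the pose measured when the call began; what a row does not reach only later rows make up. A row lasts 1/12 s, in which the tool goes at most 41.7 mm and 7.16 degrees, less where a joint would pass 70% of its speed; a pose out of reach is approached as far as the arm can. A call with a gripper value outside its range is refused whole. The fingers move at their own pace and stop on an object; the grip force is fixed at half the most. Time passes only in rows, so rows that repeat a pose let the fingers close, or fill a call up. It gives the time, the measured TCP pose, the force and the opening at its end, in the units of the state.
- telemetry.sense(): the state, without advancing time (a new reading comes with each control period).
- imaging.camera(name): name is "side" or "top"; returns the picture (480x640x3 uint8, blue, green, red); there is no depth.
- imaging.calibration(name): a dict with "K" (3x3 intrinsics, pixels), "xyz" and "attitude" of the camera in the world. Camera axes: x right, y down, z forward; pixel columns grow to the right and rows downward; lengths in m; the calibration is good to about 2 mm. A picture is of the moment at which its call begins. calibration takes no time and is no camera call.
- finish_job(): hands the job in, once; it reports no verdict.
The state is a dict: "t": time; "q": joint angles; "dq": joint speeds; "joint_efforts": joint torques, N m; "position": TCP position; "orientation": TCP orientation; "wrist_force": force on the tool from outside, world axes, zero at the start; "wrist_torque": the same for the moment, N m; "gripper_width": finger opening in m.
Only numpy, scipy, OpenCV 4.12 (cv2) and the standard library are available. Lean on these libraries where they do the work, as an engineer would, in place of code of your own. Each camera call takes 0.05 s, during which the arm holds its last target. There are 200 camera calls.

### The job

Narrow the sample-rack guide on the lab bench for the next rack: with a fingertip, roll the black knurled wheel so that its top goes towards the fixed aluminium fence, stroke by stroke, until the red pointer on the blue jaw stands over the green gauge mark, wholly within the green. Move the jaw only by the wheel, never by pushing it; pinch and lift nothing, leave the green mark where it is set and the other things on the bench undisturbed, and finish with the hand clear.

Things in the scene. Friction and masses are not known exactly. Their poses are not given: they have to be found in the camera images.
- station: rack-guide station bolted to the bench: grey plate 190 (x) x 300 (y) x 12 mm. Origin at the centre of the plate's underside, z up; +y is the direction in which the jaw closes. Wheel on the -x side, white scale rail on the +x side (x = 80 mm). Steel rods and an end block (y = -128 mm) carry the jaw. Above the bench: wheel top 86 mm, fence 54, jaw 52.
- fence (a point): middle of the fixed aluminium fence's top, 54 mm above the bench, at x = 20, y = 82 mm on the station; the fence is 85 (x) x 14 (y) mm. Axes as the station's.
- wheel: black knurled wheel with four white ribs, 72 mm diameter, 30 mm wide. Origin at its centre on the axle (station x = -55, y = 0, z = 50 mm), its x along the axle and the station's x; turns with the wheel. Turns with about 1 N at the rim, grips by friction, stays where left, does not yield when pressed; stopped at both ends of its travel (5.5 rad in all).
- crown (a point): highest point of the wheel's rim, 86 mm above the bench; fixed, axes as the station's. Pressing here and dragging towards +y (the fence) closes the jaw: 14 mm per radian, 3.9 mm per 10 mm of rim; dragging to -y opens it. Grey cheeks beside the wheel, 33 mm apart, each 6 mm thick, 70 mm long in y, end 12 mm below the crown; the slot is open at its +y and -y ends.
- jaw: blue sliding jaw on two steel rods, 85 (x) x 12 (y) mm, top 52 mm above the bench, geared to the wheel. Origin on the bench plane at the station's x = 0 and the y of the jaw's middle; axes as the station's. Fully open its y is -80 mm on the station; it starts 0 to 7 mm from there.
- pointer (a point): point near the tip of the red pointer, mid-thickness, 28.5 mm above the bench. The pointer is a bar 3 mm thick in y that sticks out from the jaw in +x over the scale rail. Axes as the station's.
- gauge_mark (a point): centre of the green gauge mark, a stiff tab 10 mm wide in y on the white scale rail; the point lies at the pointer's height, 3 mm above the tab's top: the pointer is set when the two points have the same y on the station. At the start it is 18 to 50 mm from the pointer, towards +y. Axes as the station's. Set anew for each job.
- tube_rack: loose wire rack of 12 sample tubes with orange and red caps, 76 x 98 mm, 102 mm high, origin at the centre of its underside; leave alone
- tape_roll: loose orange roll of tape lying flat, 72 mm diameter, 19 mm high, origin at the centre of its underside; leave alone
- specimen_cup: loose open yellow cup, 68 mm diameter, 65 mm high, origin at the centre of its underside; leave alone
- adapter: loose brass tube adapter standing on the station's plate beside the wheel, 28 mm diameter, 28 mm high, origin at the centre of its underside; leave alone
- tip_box: loose red pipette-tip box with clear lid, 85 x 120 mm, 65 mm high, origin at the centre of its underside; leave alone
- scanner: loose black barcode scanner lying on the bench, about 160 mm long, 28 mm high, origin under its head, handle towards its own -x; leave alone

How it is judged:
On the way:
1. a fingertip on the wheel rolls it so that the jaw closes (contact force between the fingers and wheel above 0.3 N and linear speed of jaw above 0.001 m/s), for 0.1 s.
At the end, for the whole second after the job is handed in: The red pointer stands at rest wholly within the 10 mm green mark (centres within 3.5 mm along the rail) and the mark has not been shifted (under 2 mm) (y of pointer in the frame of gauge_mark between -0.0035 and 0.0035 m and linear speed of jaw below 0.002 m/s and distance of gauge_mark from where it was at the start of the episode below 0.002 m); the robot touches nothing.
It fails at once if the jaw is pushed directly (contact force between any of the fingers, the arm and jaw above 1 N).
It fails at once if the gauge mark is shifted (distance of gauge_mark from where it was at the start of the episode above 0.003 m).
It fails at once if a bystander is moved, lifted or carried (over 15 mm) (distance of any of tube_rack, tape_roll, specimen_cup, adapter, tip_box, scanner from where it was at the start of the episode above 0.015 m).
It fails at once if a bystander is tipped (angle between any of tube_rack, tape_roll, specimen_cup, adapter, tip_box, scanner's own z axis and vertical above 0.35 rad).
It also fails if it takes over 48 s, if anything falls off the work surface, if the arm or the gripper's body presses on something with over 40 N, if the wrist force passes 120 N, or if a joint passes its speed limit or range.

## Working session

There is one attempt and no reset: what is moved stays moved. The work goes in short steps, Python scripts to look and compute and a tool call to move; the robot and the scene stay as the last step left them, time stands still between calls to the robot, and variables do not carry over. Pictures are saved under pics/ and viewed, on a budget of 10 in all, crops included, one or two more only if the job needs it, and the job is handed in when it is done.

Besides the shell and the picture viewer there is one more tool, called after ">>>" in YAML: its name, and indented under it one key for each argument. carry_out: Moves the arm, as the interface text tells. Its arguments: {"type":"object","properties":{"plan":{"type":"array"}},"required":["plan"]}

```bash
mkdir -p pics
python3 - <<'E'
from cell import telemetry, imaging, ctrl
import cv2
for n in("top","side"):
    cv2.imwrite(f"pics/{n}0.png",imaging.camera(n)); c=imaging.calibration(n); print(n,c)
s=telemetry.sense(); print(s)
E
```

```text
top {'K': array([[498.14791697,   0.        , 321.23190247],
       [  0.        , 498.14791697, 245.60922968],
       [  0.        ,   0.        ,   1.        ]]), 'xyz': array([ 0.3421334 , -0.04254453,  1.16148128]), 'attitude': array([[ 0.01398171, -0.98191406,  0.18881021],
       [-0.99981365, -0.01121524,  0.01571259],
       [-0.01331086, -0.18899472, -0.98188788]])}
side {'K': array([[551.94054329,   0.        , 324.53790334],
       [  0.        , 551.94054329, 239.18431598],
       [  0.        ,   0.        ,   1.        ]]), 'xyz': array([-0.15212383,  0.84096387,  0.73264448]), 'attitude': array([[-0.7905445 , -0.3025368 ,  0.5324574 ],
       [-0.61214633,  0.41562404, -0.67270612],
       [-0.01778374, -0.85774597, -0.51376609]])}
{'t': 0.1, 'q': array([-1.25990172e+00,  2.64682263e-01,  1.60525547e+00, -4.61751366e-05,
        1.27372262e+00, -3.68889408e-02]), 'dq': array([-4.04852080e-05, -1.42480028e-03, -3.23221382e-03, -3.11717549e-04,
       -1.14534170e-05, -2.91625691e-04]), 'joint_efforts': array([ 2.97726483e-04, -5.03620219e+01, -3.58070040e+01,  7.30714202e-02,
        2.33639247e-02, -6.35020228e-05]), 'position': array([ 0.22982486, -0.63392092,  0.21689983]), 'orientation': array([[-6.74568821e-04,  9.40125808e-01,  3.40826949e-01],
       [ 1.95507405e-03,  3.40827615e-01, -9.40123776e-01],
       [-9.99997861e-01,  3.21637350e-05, -2.06792725e-03]]), 'wrist_force': array([0.20258187, 0.20779861, 0.33556384]), 'wrist_torque': array([-0.03075809, -0.02083095,  0.01750847]), 'gripper_width': 0.08803182407988765}
```

View pics/top0.png

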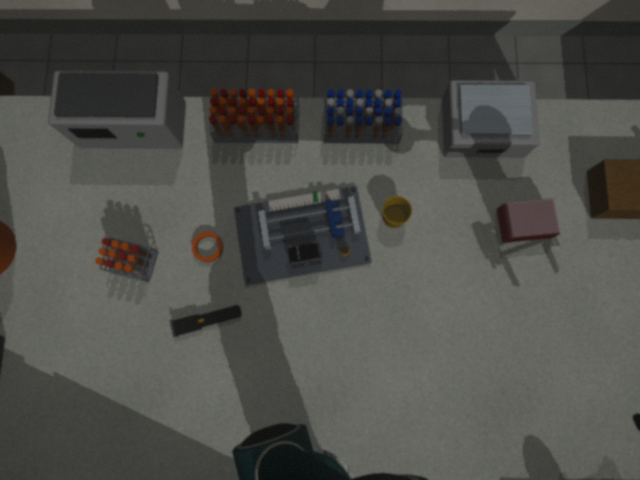

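View pics/side0.png

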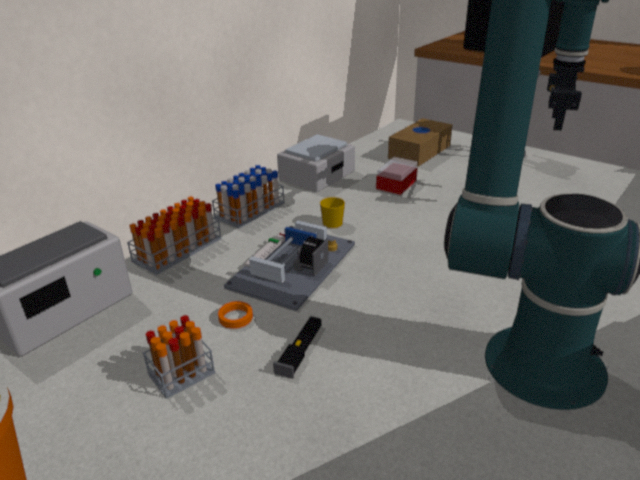

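The top view shows the plate with corners near (235,207), (357,185), (370,263) and (246,283). The wheel is at about (304,252), the blue jaw at (335,218), the fence at (264,228), the green mark at (316,197) and the adapter at (345,251). I'll enlarge that area.

Run:
```python
import cv2,numpy as np
a=cv2.imread("pics/top0.png")[175:295,225:385]; b=cv2.imread("pics/side0.png")[210:310,220:360]
a=cv2.resize(a,None,fx=5,fy=5,interpolation=cv2.INTER_CUBIC)
cv2.imwrite("pics/topc.png",cv2.convertScaleAbs(a,alpha=1.7))
```

```text
(no output)
```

View pics/topc.png

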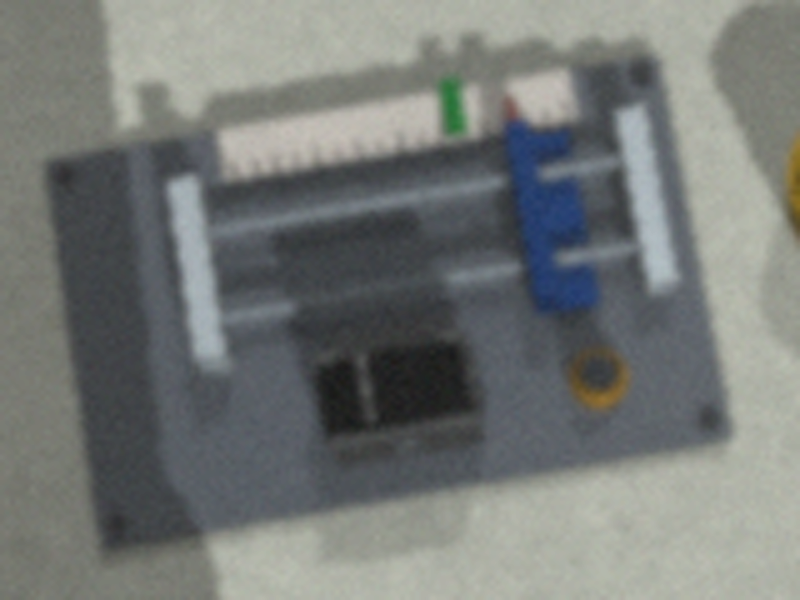

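```bash
cat > h.py <<'E'
import numpy as np,cv2
from cell import telemetry, imaging
def ray(n,uv,z):
    c=imaging.calibration(n); d=c["attitude"]@np.linalg.solve(c["K"],[*uv,1]); return c["xyz"]+d*(z-c["xyz"][2])/d[2]
def proj(n,p):
    c=imaging.calibration(n); q=c["K"]@(c["attitude"].T@(np.asarray(p)-c["xyz"])); return q[:2]/q[2]
E
cat > pose.py <<'E'
from h import *
crop=lambda u,v:(u/5+225,v/5+175)
W=[ray("top",crop(*p),.012) for p in[(45,160),(655,62),(733,437),(103,550)]]
# station coords: +x,+y ; +x,-y ; -x,-y ; -x,+y
S=np.array([(95,150),(95,-150),(-95,-150),(-95,150)])/1e3
W=np.array(W)[:,:2]
sc=W-W.mean(0); th=np.arctan2((S[:,0]*sc[:,1]-S[:,1]*sc[:,0]).sum(),(S*sc).sum())
R=np.array([[np.cos(th),-np.sin(th)],[np.sin(th),np.cos(th)]]); o=W.mean(0)
st=lambda p:(R.T@(p[:2]-o)*1e3).round(1)
wd=lambda x,y,z:np.array([*(o+R@np.array([x,y])/1e3),z/1e3])
E
python3 - <<'E'
from pose import *
print(np.degrees(th),o,[st(w) for w in W])
for n,p,z in[("mark",(453,107),.0255),("pointer",(512,107),.030),("fence",(198,275),.054),("wheel",(397,388),.086),("jaw",(545,215),.052),("adapter",(598,372),.028)]:print(n,st(ray("top",crop(*p),z)))
for n,p in[("crown",(-55,0,86)),("fence",(20,82,54))]:print(n,wd(*p),proj("top",wd(*p)),(proj("top",wd(*p))-[225,175])*5,proj("side",wd(*p)))
E
```

```text
10.673199299172884 [0.58851638 0.02198486] [array([ 95.5, 148.7]), array([  92.3, -147.3]), array([ -93.2, -149.5]), array([-94.6, 148.1])]
mark [ 83.2 -47.6]
pointer [ 77.  -74.9]
fence [16.7 81.2]
wheel [-56.6  -0.1]
jaw [ 17.3 -79.7]
adapter [-54.7 -92. ]
crown [0.5344679  0.01179848 0.086     ] [304.22180936 251.89542135] [396.10904679 384.47710676] [314.11485652 240.20256114]
fence [0.5929834  0.10627036 0.054     ] [264.04604781 228.66702507] [195.23023903 268.33512534] [267.88873232 262.03689798]
```

The fit is consistent: all plate corners agree within 3 mm and the fence, wheel and jaw match their given positions. The pointer must travel about 27 mm, which is about 70 mm of rim. The closing direction in world axes is (-0.185, 0.983). Next I move towards the crown with the fingers shut and the tool turned -9.3°.

>>> carry_out:
  plan:
    - [17, 36, 0, 0, 0, -0.4, 1]
    - [34, 72, 0, 0, 0, -0.8, 1]
    - [52, 108, 0, 0, 0, -1.2, 1]
    - [70, 144, 0, 0, 0, -1.5, 1]
    - [87, 180, 0, 0, 0, -1.86, 1]

```text
t: 0.52
position: [0.3171, -0.452, 0.2162]
orientation: [[-0.001, 0.983, 0.182], [0.003, 0.182, -0.983], [-1.0, -0.0, -0.003]]
wrist_force: [1.2, 0.5, 0.4]
gripper_width: 0.0564
```

>>> carry_out:
  plan:
    - [17, 36, 0, 0, 0, 0, 1]
    - [34, 72, 0, 0, 0, 0, 1]
    - [52, 108, 0, 0, 0, 0, 1]
    - [70, 144, 0, 0, 0, 0, 1]
    - [87, 180, 0, 0, 0, 0, 1]

```text
t: 0.93
position: [0.4043, -0.2699, 0.2159]
orientation: [[-0.001, 0.983, 0.182], [0.003, 0.182, -0.983], [-1.0, -0.0, -0.003]]
wrist_force: [1.6, -0.8, 0.4]
gripper_width: 0.0236
```

>>> carry_out:
  plan:
    - [17, 36, 0, 0, 0, 0, 1]
    - [34, 72, 0, 0, 0, 0, 1]
    - [52, 108, 0, 0, 0, 0, 1]
    - [70, 144, 0, 0, 0, 0, 1]
    - [87, 180, 0, 0, 0, 0, 1]

```text
t: 1.35
position: [0.4915, -0.0879, 0.2157]
orientation: [[-0.001, 0.983, 0.182], [0.003, 0.182, -0.983], [-1.0, -0.0, -0.003]]
wrist_force: [0.3, -0.2, -0.2]
gripper_width: 0.0002
```

Run:
```python
from pose import *
s=telemetry.sense(); print(s["t"],s["position"],s["orientation"].round(3),s["wrist_force"],s["gripper_width"],"stn",st(s["position"]))
t=wd(-55,-12,96); print((t-s["position"])*1e3)
```

```text
1.35 [ 0.49150166 -0.08788632  0.21566194] [[-0.001  0.983  0.182]
 [ 0.003  0.182 -0.983]
 [-1.    -0.    -0.003]] [ 0.3177358  -0.1764057  -0.15414681] 0.00023715065549082928 stn [-115.7  -90. ]
[  45.18873039   87.89240567 -119.66193604]
```

>>> carry_out:
  plan:
    - [15, 29, -15, 0, 0, 0, 1]
    - [30, 59, -35, 0, 0, 0, 1]
    - [45, 88, -65, 0, 0, 0, 1]
    - [45, 88, -95, 0, 0, 0, 1]
    - [45, 88, -110, 0, 0, 0, 1]

```text
t: 1.77
position: [0.5344, 0.0024, 0.1015]
orientation: [[-0.006, 0.983, 0.185], [0.004, 0.185, -0.983], [-1.0, -0.006, -0.005]]
wrist_force: [-0.8, -0.2, -0.8]
gripper_width: 0.0006
```

Run:
```python
from pose import *
s=telemetry.sense(); print(s["position"],s["wrist_force"],"stn",st(s["position"]))
im=imaging.camera("side");p=proj("side",s["position"]);print(p,proj("side",wd(-55,0,86)))
a=cv2.resize(im[180:300,230:370],(770,600),interpolation=cv2.INTER_CUBIC)
b=a
cv2.imwrite("pics/s1.png",cv2.convertScaleAbs(b,alpha=1.5))
```

```text
[0.5344079  0.00235162 0.10152228] [-0.78779257 -0.2442954  -0.75936788] stn [-56.8  -9.3]
[316.54591727 232.62320652] [314.11485652 240.20256114]
```

View pics/s1.png

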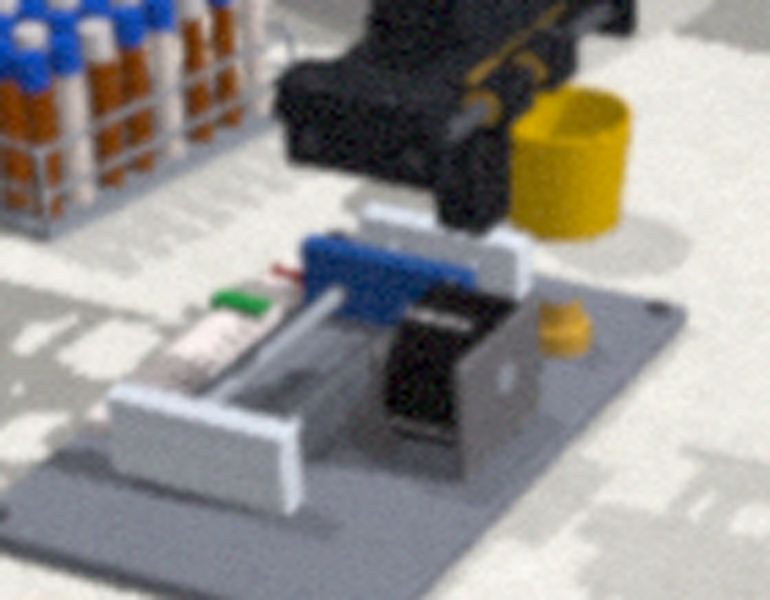

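The fingertips hang just over the wheel, around crop (470,215). The jaw, mark and adapter are clear of the hand. I'll descend gently while moving back a little in station y.

>>> carry_out:
  plan:
    - [0, -2, -4, 0, 0, 0, 1]
    - [1, -3, -8, 0, 0, 0, 1]
    - [1, -3, -11, 0, 0, 0, 1]
    - [1, -3, -12, 0, 0, 0, 1]
    - [1, -3, -12, 0, 0, 0, 1]

```text
t: 2.23
position: [0.5339, -0.0019, 0.0881]
orientation: [[-0.009, 0.983, 0.184], [0.004, 0.184, -0.983], [-1.0, -0.008, -0.005]]
wrist_force: [-0.6, -0.1, 0.2]
gripper_width: 0.0005
```

>>> carry_out:
  plan:
    - [0, 0, -1, 0, 0, 0, 1]
    - [0, 0, -2, 0, 0, 0, 1]
    - [0, 0, -3, 0, 0, 0, 1]
    - [0, 0, -4, 0, 0, 0, 1]
    - [0, 0, -4, 0, 0, 0, 1]

```text
t: 2.65
position: [0.5338, -0.0019, 0.084]
orientation: [[-0.009, 0.983, 0.184], [0.004, 0.184, -0.983], [-1.0, -0.009, -0.005]]
wrist_force: [0.1, 0.7, 0.1]
gripper_width: 0.0003
```

>>> carry_out:
  plan:
    - [0, 0, -0.5, 0, 0, 0, 1]
    - [0, 0, -1, 0, 0, 0, 1]
    - [0, 0, -1.5, 0, 0, 0, 1]
    - [0, 0, -2, 0, 0, 0, 1]
    - [0, 0, -2, 0, 0, 0, 1]

```text
t: 3.07
position: [0.5337, -0.0019, 0.0818]
orientation: [[-0.01, 0.983, 0.184], [0.004, 0.184, -0.983], [-1.0, -0.009, -0.005]]
wrist_force: [-0.2, -0.3, -0.4]
gripper_width: 0.0005
```

>>> carry_out:
  plan:
    - [0, 0, 5, 0, 0, 0, 1]
    - [-1, 3, 6, 0, 0, 0, 1]
    - [-1, 5, 6, 0, 0, 0, 1]
    - [-1, 5, 4, 0, 0, 0, 1]
    - [-1, 5, 3, 0, 0, 0, 1]

```text
t: 3.48
position: [0.5326, 0.0033, 0.0848]
orientation: [[-0.01, 0.983, 0.184], [0.004, 0.184, -0.983], [-1.0, -0.009, -0.005]]
wrist_force: [-0.3, 1.2, -0.0]
gripper_width: 0.0003
```

>>> carry_out:
  plan:
    - [0, 0, -0.5, 0, 0, 0, 1]
    - [0, 0, -1, 0, 0, 0, 1]
    - [0, 0, -1.5, 0, 0, 0, 1]
    - [0, 0, -2, 0, 0, 0, 1]
    - [0, 0, -2, 0, 0, 0, 1]

```text
t: 3.9
position: [0.5325, 0.0033, 0.0826]
orientation: [[-0.01, 0.983, 0.184], [0.004, 0.184, -0.983], [-1.0, -0.009, -0.005]]
wrist_force: [0.8, -0.1, 0.2]
gripper_width: 0.0006
```

No contact where it was expected, so I'll look again in both views.

Run:
```python
from pose import *
s=telemetry.sense(); print(s["position"],s["wrist_force"],"stn",st(s["position"]))
A=[]
for n,(u,v) in(("side",(280,200)),("top",(270,212))):
    im=imaging.camera(n); A.append(cv2.resize(im[v:v+75,u:u+75],(400,560) if 0 else (400,400),interpolation=cv2.INTER_CUBIC))
    print(n,(proj(n,s["position"])-[u,v])*400/75,(proj(n,wd(-55,0,86))-[u,v])*400/75)
cv2.imwrite("pics/s2.png",cv2.convertScaleAbs(np.hstack(A),alpha=1.8))
```

```text
[0.53253389 0.00328962 0.0826024 ] [ 0.7998537  -0.06466602  0.21364693] stn [-58.5  -8. ]
side [198.08590802 214.29942221] [181.94590144 214.41365943]
top [203.41736976 219.08004485] [182.51631658 212.77558054]
```

View pics/s2.png

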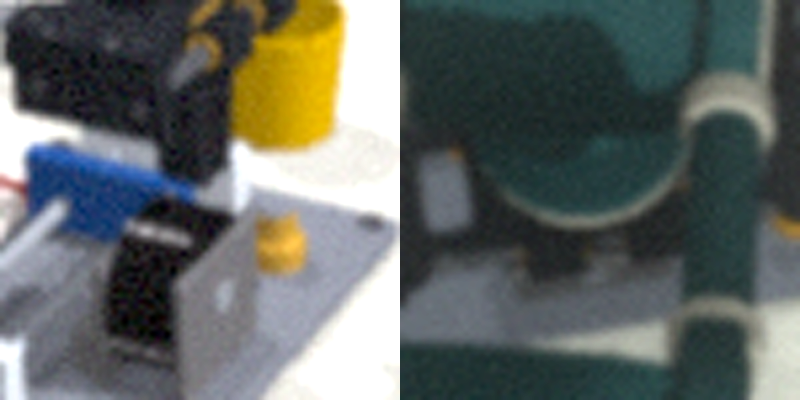

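The side crop shows the finger bottom near (195,183), at or slightly above the wheel's top edge. The top view is blocked by the arm. I'll shift nearer the crown and keep descending while watching the force.

>>> carry_out:
  plan:
    - [1, 1, 2, 0, 0, 0, 1]
    - [2, 5, 3, 0, 0, 0, 1]
    - [2, 5, 1, 0, 0, 0, 1]
    - [2, 5, 0.5, 0, 0, 0, 1]
    - [2, 5, 0, 0, 0, 0, 1]

```text
t: 4.42
position: [0.5345, 0.0084, 0.0826]
orientation: [[-0.01, 0.983, 0.184], [0.004, 0.184, -0.983], [-1.0, -0.009, -0.005]]
wrist_force: [-0.4, -0.1, -0.4]
gripper_width: 0.0006
```

>>> carry_out:
  plan:
    - [0, 0, -0.5, 0, 0, 0, 1]
    - [0, 0, -1, 0, 0, 0, 1]
    - [0, 0, -1.5, 0, 0, 0, 1]
    - [0, 0, -2, 0, 0, 0, 1]
    - [0, 0, -2, 0, 0, 0, 1]

```text
t: 4.83
position: [0.5344, 0.0084, 0.0805]
orientation: [[-0.01, 0.983, 0.184], [0.004, 0.184, -0.983], [-1.0, -0.009, -0.005]]
wrist_force: [-0.1, 0.0, 0.1]
gripper_width: 0.0005
```

Run:
```python
from pose import *
s=telemetry.sense(); print(s["position"],s["gripper_width"],"stn",st(s["position"]))
im=np.mean([imaging.camera("side").astype(float) for _ in range(8)],0)
c=im[205:265,285:365]; c=np.clip(255*(c/255)**.5,0,255).astype(np.uint8)
c=cv2.resize(c,(800,600),interpolation=cv2.INTER_CUBIC)
f=lambda p:tuple(int(v) for v in (proj("side",p)-[285,205])*10+5)
print(f(s["position"]),f(wd(-55,0,86)),f(wd(-40,0,86)),f(wd(-70,0,86)),f(wd(-71.5,35,74)),f(wd(-71.5,-35,74)))
cv2.imwrite("pics/s3.png",c)
```

```text
[0.53443254 0.0083914  0.08045365] 0.0004852306806558647 stn [-55.7  -3.3]
(306, 371) (296, 357) (238, 342) (354, 371) (289, 492) (431, 346)
```

View pics/s3.png

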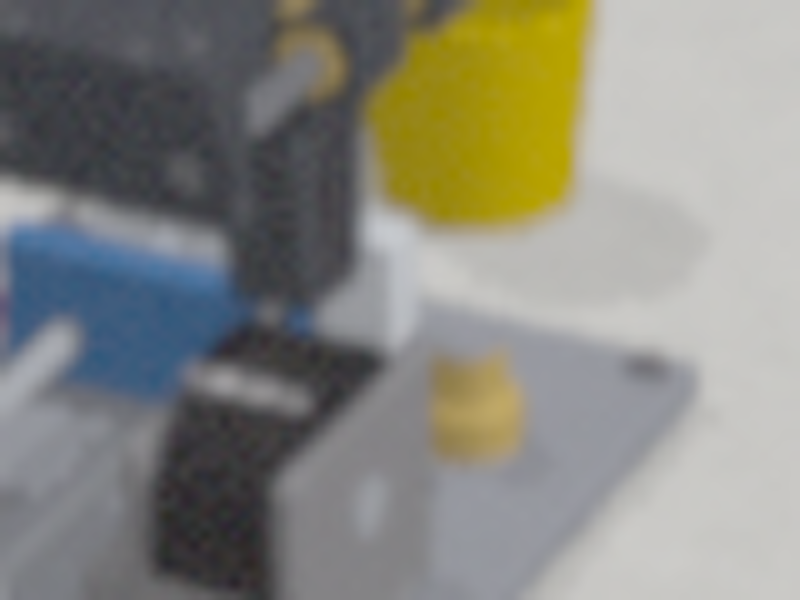

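The averaged view settles it. The finger bottom at (285,305) is about 14 mm above the projected TCP at (306,371). A clear gap to the wheel's horizon at (300,330) is visible, and the wheel itself is where I predicted. So the real fingertips end short of the reported TCP. I'll keep descending under force watch.

>>> carry_out:
  plan:
    - [0, 0, -1, 0, 0, 0, 1]
    - [0, 0, -2, 0, 0, 0, 1]
    - [0, 0, -3, 0, 0, 0, 1]
    - [0, 0, -4, 0, 0, 0, 1]
    - [0, 0, -4, 0, 0, 0, 1]

```text
t: 5.65
position: [0.5343, 0.0085, 0.0763]
orientation: [[-0.01, 0.983, 0.184], [0.004, 0.184, -0.983], [-1.0, -0.009, -0.005]]
wrist_force: [-0.4, -0.5, 0.0]
gripper_width: 0.0001
```

>>> carry_out:
  plan:
    - [0, 0, -0.5, 0, 0, 0, 1]
    - [0, 0, -1, 0, 0, 0, 1]
    - [0, 0, -1.5, 0, 0, 0, 1]
    - [0, 0, -2, 0, 0, 0, 1]
    - [0, 0, -2, 0, 0, 0, 1]

```text
t: 6.07
position: [0.5342, 0.0084, 0.0742]
orientation: [[-0.01, 0.983, 0.184], [0.004, 0.184, -0.983], [-1.0, -0.01, -0.005]]
wrist_force: [-0.0, -0.6, 0.3]
gripper_width: 0.0002
```

>>> carry_out:
  plan:
    - [0, 0, -0.5, 0, 0, 0, 1]
    - [0, 0, -1, 0, 0, 0, 1]
    - [0, 0, -1.5, 0, 0, 0, 1]
    - [0, 0, -2, 0, 0, 0, 1]
    - [0, 0, -2, 0, 0, 0, 1]

```text
t: 6.48
position: [0.5342, 0.0084, 0.072]
orientation: [[-0.011, 0.983, 0.184], [0.004, 0.184, -0.983], [-1.0, -0.01, -0.005]]
wrist_force: [-0.8, 0.3, -0.5]
gripper_width: 0.0006
```

>>> carry_out:
  plan:
    - [0, 0, -0.4, 0, 0, 0, 1]
    - [0, 0, -0.8, 0, 0, 0, 1]
    - [0, 0, -1.2, 0, 0, 0, 1]
    - [0, 0, -1.6, 0, 0, 0, 1]
    - [0, 0, -1.6, 0, 0, 0, 1]

```text
t: 6.9
position: [0.5341, 0.0084, 0.0703]
orientation: [[-0.011, 0.983, 0.184], [0.004, 0.184, -0.983], [-1.0, -0.01, -0.006]]
wrist_force: [0.2, -0.6, 0.2]
gripper_width: -0.0001
```

>>> carry_out:
  plan:
    - [0, 0, -0.3, 0, 0, 0, 1]
    - [0, 0, -0.6, 0, 0, 0, 1]
    - [0, 0, -0.9, 0, 0, 0, 1]
    - [0, 0, -1.2, 0, 0, 0, 1]
    - [0, 0, -1.2, 0, 0, 0, 1]

```text
t: 7.32
position: [0.534, 0.0084, 0.069]
orientation: [[-0.011, 0.983, 0.184], [0.004, 0.184, -0.983], [-1.0, -0.01, -0.006]]
wrist_force: [0.2, -0.9, -0.1]
gripper_width: 0.0004
```

```bash
cat > shot.py <<'E'
from pose import *
import sys
s=telemetry.sense(); print(s["t"],s["position"],s["wrist_force"],"stn",st(s["position"]))
im=np.mean([imaging.camera("side").astype(float) for _ in range(6)],0)
c=im[205:265,265:345]; c=np.clip(255*(c/255)**.5,0,255).astype(np.uint8)
cv2.imwrite(sys.argv[1],cv2.resize(c,(800,600),interpolation=cv2.INTER_CUBIC))
f=lambda p:(proj("side",p)-[265,205])*10+5
print("tcp",f(s["position"]))
E
python3 shot.py pics/s4.png
```

```text
7.3167 [0.53400789 0.00844646 0.06903535] [ 0.18321221 -0.90229867 -0.09422001] stn [-56.1  -3.2]
tcp [508.87502285 414.89766002]
```

View pics/s4.png

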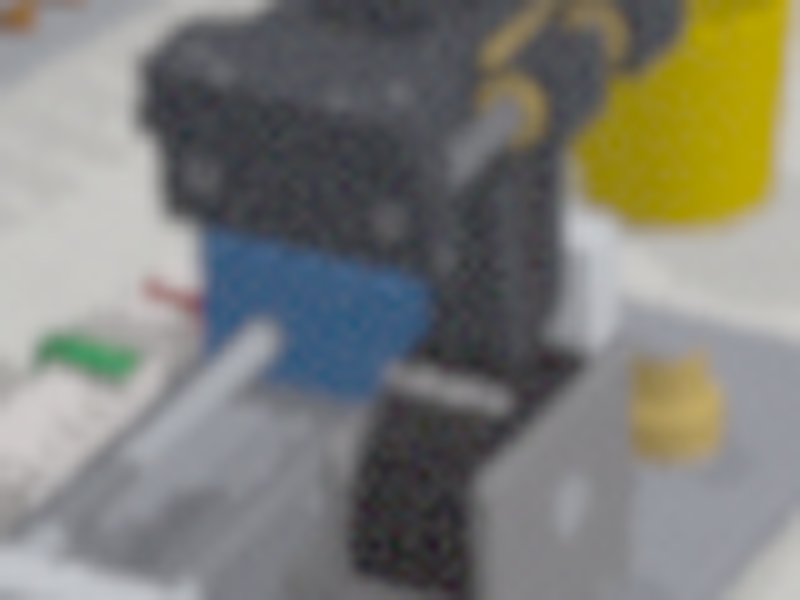

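The finger bottom at (490,355) has now reached the crown's image row, which I predicted at about 357. I'll continue in small steps.

>>> carry_out:
  plan:
    - [0, 0, -0.3, 0, 0, 0, 1]
    - [0, 0, -0.6, 0, 0, 0, 1]
    - [0, 0, -0.9, 0, 0, 0, 1]
    - [0, 0, -1.2, 0, 0, 0, 1]
    - [0, 0, -1.2, 0, 0, 0, 1]

```text
t: 8.03
position: [0.534, 0.0084, 0.0678]
orientation: [[-0.011, 0.983, 0.184], [0.004, 0.184, -0.983], [-1.0, -0.01, -0.006]]
wrist_force: [-0.0, -0.2, -0.3]
gripper_width: 0.0004
```

>>> carry_out:
  plan:
    - [0, 0, -0.3, 0, 0, 0, 1]
    - [0, 0, -0.6, 0, 0, 0, 1]
    - [0, 0, -0.9, 0, 0, 0, 1]
    - [0, 0, -1.2, 0, 0, 0, 1]
    - [0, 0, -1.2, 0, 0, 0, 1]

```text
t: 8.45
position: [0.534, 0.0084, 0.0666]
orientation: [[-0.011, 0.983, 0.184], [0.004, 0.184, -0.983], [-1.0, -0.01, -0.006]]
wrist_force: [-0.7, 0.0, 0.1]
gripper_width: 0.0002
```

>>> carry_out:
  plan:
    - [0, 0, -0.3, 0, 0, 0, 1]
    - [0, 0, -0.6, 0, 0, 0, 1]
    - [0, 0, -0.9, 0, 0, 0, 1]
    - [0, 0, -1.2, 0, 0, 0, 1]
    - [0, 0, -1.2, 0, 0, 0, 1]

```text
t: 8.87
position: [0.534, 0.0084, 0.0657]
orientation: [[-0.011, 0.983, 0.184], [0.004, 0.184, -0.983], [-1.0, -0.01, -0.006]]
wrist_force: [-1.6, -0.4, 2.6]
gripper_width: 0.0006
```

Contact at last: z = 0.0657 and Fz = 2.6 N. I'll press about 1 mm more and drag towards the fence.

>>> carry_out:
  plan:
    - [0, 0, -1, 0, 0, 0, 1]
    - [-0.5, 2.5, -1.2, 0, 0, 0, 1]
    - [-0.9, 5, -1.2, 0, 0, 0, 1]
    - [-1.4, 7.4, -1.2, 0, 0, 0, 1]
    - [-1.8, 9.8, -1.2, 0, 0, 0, 1]

```text
t: 9.28
position: [0.5324, 0.0178, 0.0657]
orientation: [[-0.011, 0.983, 0.184], [0.003, 0.184, -0.983], [-1.0, -0.01, -0.005]]
wrist_force: [-3.6, -1.2, 8.7]
gripper_width: 0.0004
```

```bash
cat > meas.py <<'E'
from pose import *
im=np.mean([imaging.camera("side").astype(float) for _ in range(6)],0).astype(np.float32)
o0=(255,215); c=im[215:260,255:305]; c=cv2.resize(c,None,fx=4,fy=4,interpolation=cv2.INTER_LINEAR)
b,g,r=c[...,0],c[...,1],c[...,2]
for n,m,z in(("green",(g>1.35*r)&(g>1.3*b),.0255),("red",(r>1.45*g)&(r>1.3*b),.0285)):
    k,l,stt,ce=cv2.connectedComponentsWithStats(m.astype(np.uint8))
    i=1+stt[1:,4].argmax(); uv=(ce[i]+.5)/4-.5+o0
    ys,xs=np.nonzero(l==i); j=xs.argmin()
    tip=((xs.min()+.5)/4-.5+o0[0],(ys[xs<xs.min()+6].mean()+.5)/4-.5+o0[1])
    print(n,stt[i],"cen",uv.round(2),st(ray("side",uv,z)),"lefttip",np.round(tip,2),st(ray("side",tip,z)))
s=telemetry.sense(); print(s["t"],s["position"],s["wrist_force"],st(s["position"]))
E
python3 meas.py
```

```text
green [ 56  93  39  19 467] cen [273.38 240.05] [ 86.  -45.1] lefttip [268.62 239.57] [ 98.1 -42. ]
red [108  81   7   5  21] cen [282.54 235.17] [ 74.9 -71.3] lefttip [281.62 235.11] [ 77.1 -70.6]
9.5833 [0.53233032 0.01818443 0.06571493] [-3.87032839 -0.32718558  9.65627253] [-55.9   6.7]
```

Friction and normal force are present, and the pointer moved from about -75 to -71 mm, as expected. I'll continue the stroke a little, then lift and repeat.

>>> carry_out:
  plan:
    - [-0.4, 2, -1.2, 0, 0, 0, 1]
    - [-0.7, 4, -1.2, 0, 0, 0, 1]
    - [-1.1, 6, -1.2, 0, 0, 0, 1]
    - [-1.1, 6, 5, 0, 0, 0, 1]
    - [-1.1, 6, 8, 0, 0, 0, 1]

```text
t: 10.0
position: [0.5315, 0.0242, 0.0741]
orientation: [[-0.01, 0.983, 0.184], [0.003, 0.185, -0.983], [-1.0, -0.01, -0.005]]
wrist_force: [0.1, -0.5, 0.6]
gripper_width: 0.0005
```

>>> carry_out:
  plan:
    - [2, -9, 0, 0, 0, 0, 1]
    - [4, -20, 0, 0, 0, 0, 1]
    - [5, -26, 0, 0, 0, 0, 1]
    - [5, -26, -4, 0, 0, 0, 1]
    - [5, -26, -6, 0, 0, 0, 1]

```text
t: 10.42
position: [0.5363, -0.0026, 0.0675]
orientation: [[-0.011, 0.983, 0.183], [0.004, 0.183, -0.983], [-1.0, -0.01, -0.006]]
wrist_force: [-0.4, 0.1, -0.2]
gripper_width: 0.0003
```

```bash
python3 meas.py
```

```text
green [ 56  94  41  18 468] cen [273.65 240.05] [ 85.4 -45.4] lefttip [268.62 239.53] [ 98.2 -42.2]
red [108  82   5   5  24] cen [282.15 235.6 ] [ 74.7 -69.1] lefttip [281.62 235.6 ] [ 75.9 -68.5]
10.7167 [ 0.53629732 -0.00156152  0.0679563 ] [ 0.4994983  -0.67269315  0.34999447] [-55.7 -13.5]
```

>>> carry_out:
  plan:
    - [0, 0, -2.5, 0, 0, 0, 1]
    - [-0.4, 2, -3.4, 0, 0, 0, 1]
    - [-1.1, 6, -3.4, 0, 0, 0, 1]
    - [-1.8, 10, -3.4, 0, 0, 0, 1]
    - [-2.6, 14, -3.4, 0, 0, 0, 1]

```text
t: 11.13
position: [0.5343, 0.0123, 0.0657]
orientation: [[-0.009, 0.983, 0.185], [0.003, 0.185, -0.983], [-1.0, -0.009, -0.005]]
wrist_force: [-0.6, -1.4, 5.2]
gripper_width: 0.0004
```

>>> carry_out:
  plan:
    - [-0.7, 4, -1.2, 0, 0, 0, 1]
    - [-1.5, 8, -1.2, 0, 0, 0, 1]
    - [-2.0, 11, -1.2, 0, 0, 0, 1]
    - [-2.0, 11, 5, 0, 0, 0, 1]
    - [-2.0, 11, 8, 0, 0, 0, 1]

```text
t: 11.55
position: [0.5325, 0.0237, 0.0743]
orientation: [[-0.009, 0.983, 0.186], [0.003, 0.186, -0.983], [-1.0, -0.008, -0.004]]
wrist_force: [1.3, 0.8, 1.1]
gripper_width: 0.0002
```

>>> carry_out:
  plan:
    - [2, -9, 0, 0, 0, 0, 1]
    - [4, -20, 0, 0, 0, 0, 1]
    - [5, -26, 0, 0, 0, 0, 1]
    - [5, -26, -4, 0, 0, 0, 1]
    - [5, -26, -6, 0, 0, 0, 1]

```text
t: 11.97
position: [0.5373, -0.0032, 0.0676]
orientation: [[-0.01, 0.983, 0.184], [0.003, 0.184, -0.983], [-1.0, -0.009, -0.005]]
wrist_force: [-1.0, -0.1, -0.5]
gripper_width: 0.0007
```

```bash
python3 meas.py
```

```text
green [ 56  94  40  18 447] cen [273.64 240.12] [ 85.3 -45.1] lefttip [268.62 239.46] [ 98.3 -42.5]
red [89 88 16  7 51] cen [278.84 237.32] [ 77.8 -58.2] lefttip [276.88 237.04] [ 83.  -57.3]
12.2667 [ 0.53736598 -0.00212095  0.06813274] [ 0.2138443  -0.04550837 -0.72943091] [-54.7 -14.2]
```

>>> carry_out:
  plan:
    - [0, 0, -2.5, 0, 0, 0, 1]
    - [-0.4, 2, -3.4, 0, 0, 0, 1]
    - [-1.1, 6, -3.4, 0, 0, 0, 1]
    - [-1.8, 10, -3.4, 0, 0, 0, 1]
    - [-2.6, 14, -3.4, 0, 0, 0, 1]

```text
t: 12.68
position: [0.5352, 0.0118, 0.0657]
orientation: [[-0.008, 0.982, 0.186], [0.002, 0.186, -0.983], [-1.0, -0.008, -0.004]]
wrist_force: [-2.0, -1.8, 6.1]
gripper_width: 0.0003
```

>>> carry_out:
  plan:
    - [-0.7, 4, -1.2, 0, 0, 0, 1]
    - [-1.3, 7, -1.2, 0, 0, 0, 1]
    - [-1.7, 9, -1.2, 0, 0, 0, 1]
    - [-1.7, 9, 5, 0, 0, 0, 1]
    - [-1.7, 9, 8, 0, 0, 0, 1]

```text
t: 13.1
position: [0.5337, 0.0211, 0.0743]
orientation: [[-0.008, 0.982, 0.187], [0.002, 0.187, -0.982], [-1.0, -0.007, -0.004]]
wrist_force: [-0.6, 0.2, 0.5]
gripper_width: 0.0004
```

>>> carry_out:
  plan:
    - [2, -9, 0, 0, 0, 0, 1]
    - [3, -18, 0, 0, 0, 0, 1]
    - [3, -18, 0, 0, 0, 0, 1]
    - [3, -18, -4, 0, 0, 0, 1]
    - [3, -18, -6, 0, 0, 0, 1]

```text
t: 13.52
position: [0.5363, 0.0027, 0.0676]
orientation: [[-0.009, 0.983, 0.186], [0.003, 0.186, -0.983], [-1.0, -0.008, -0.004]]
wrist_force: [0.1, -0.5, -0.1]
gripper_width: 0.0005
```

```bash
python3 meas.py; sed -i 's/205:265,265:345/215:275,235:315/; s/\[265,205\]/[235,215]/' shot.py; python3 shot.py pics/s5.png
```

```text
green [ 56  94  37  18 362] cen [272.79 240.25] [ 86.9 -43.7] lefttip [268.62 239.58] [ 98. -42.]
red [81 94 17  9 68] cen [276.89 239.14] [ 77.6 -48.5] lefttip [274.88 238.74] [ 83.2 -48. ]
13.8167 [0.53664215 0.00329536 0.06815892] [-0.45203816  0.08130098  0.11407701] [-54.4  -8.8]
13.8167 [0.53664215 0.00329536 0.06815892] [-0.45203816  0.08130098  0.11407701] stn [-54.4  -8.8]
tcp [813.9727611  305.12437419]
```

View pics/s5.png

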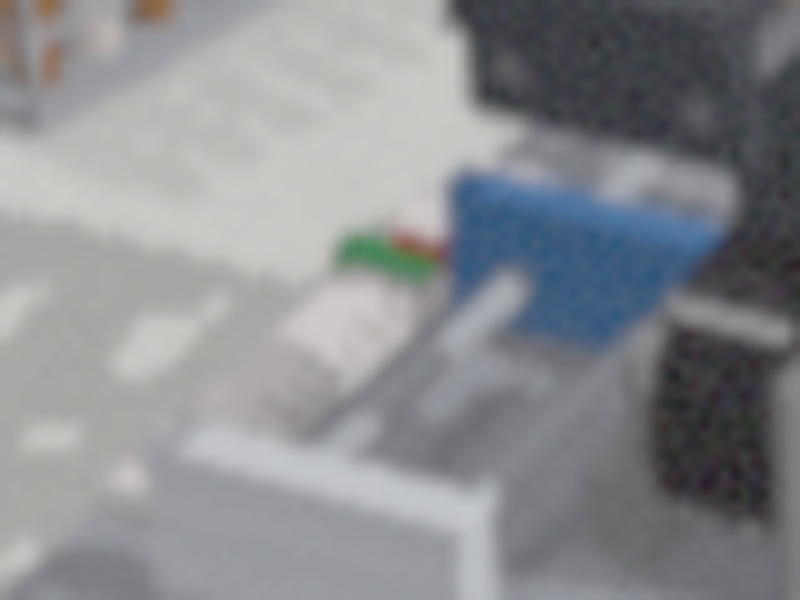

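The red pointer tip at (415,243) now stands over the back part of the green tab at (340-435,255). About 1 to 4 mm remains. I'll swing the arm aside for a clean top view before the final trim.

>>> carry_out:
  plan:
    - [0, 0, 20, 0, 0, 0, 1]
    - [0, 0, 50, 0, 0, 0, 1]
    - [-8, -36, 70, 0, 0, 0, 1]
    - [-16, -74, 70, 0, 0, 0, 1]
    - [-24, -112, 70, 0, 0, 0, 1]

```text
t: 14.53
position: [0.5144, -0.1098, 0.141]
orientation: [[-0.003, 0.982, 0.189], [0.001, 0.189, -0.982], [-1.0, -0.002, -0.002]]
wrist_force: [-0.3, 0.7, -1.0]
gripper_width: 0.0002
```

>>> carry_out:
  plan:
    - [-8, -38, 0, 0, 0, 0, 1]
    - [-16, -76, 0, 0, 0, 0, 1]
    - [-24, -114, 0, 0, 0, 0, 1]
    - [-32, -152, 0, 0, 0, 0, 1]
    - [-40, -190, 0, 0, 0, 0, 1]

```text
t: 14.95
position: [0.4737, -0.3015, 0.1413]
orientation: [[-0.002, 0.982, 0.189], [0.001, 0.189, -0.982], [-1.0, -0.002, -0.001]]
wrist_force: [0.6, -0.5, -0.0]
gripper_width: 0.0002
```

```bash
cat > topm.py <<'E'
from pose import *
import sys
im=np.mean([imaging.camera("top").astype(float) for _ in range(8)],0)
c=im[178:238,280:360]; c=np.clip(255*(c/255)**.5,0,255).astype(np.uint8)
c=cv2.resize(c,(800,600),interpolation=cv2.INTER_CUBIC)
cv2.imwrite(sys.argv[1],c)
f=lambda p:((proj("top",p)-[280,178])*10+5).round()
for y in(-55,-50,-45,-40):print(y,"z25.5",f(wd(80,y,25.5)),"z30",f(wd(80,y,30)))
inv=lambda u,v,z:st(ray("top",((u-4.5)/10+280,(v-4.5)/10+178),z))
E
python3 topm.py pics/t1.png;python3 meas.py
```

```text
-55 z25.5 [394. 196.] z30 [394. 191.]
-50 z25.5 [373. 200.] z30 [373. 195.]
-45 z25.5 [353. 204.] z30 [352. 198.]
-40 z25.5 [332. 207.] z30 [331. 202.]
green [ 56  93  37  19 374] cen [272.75 240.21] [ 87.1 -43.8] lefttip [268.62 239.52] [ 98.2 -42.2]
red [81 94 17  9 66] cen [276.83 239.1 ] [ 77.9 -48.6] lefttip [274.88 238.74] [ 83.2 -48. ]
15.65 [ 0.47460977 -0.29908787  0.14102357] [ 0.70500151  0.20710867 -0.16634485] [-171.4 -294.4]
```

View pics/t1.png

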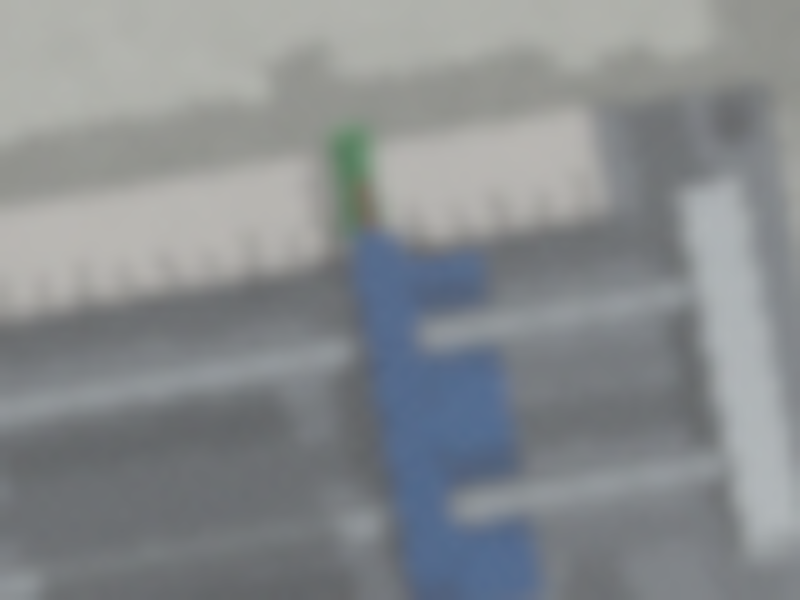

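At row 200 the green's centre is near column 359 and the pointer near 369. The pointer is therefore about 2.4 mm short of centre, which is about 6 mm of rim. I'll return for one short trimming stroke.

>>> carry_out:
  plan:
    - [8, 38, 0, 0, 0, 0, 1]
    - [16, 76, 0, 0, 0, 0, 1]
    - [24, 114, 0, 0, 0, 0, 1]
    - [32, 152, 0, 0, 0, 0, 1]
    - [40, 190, 0, 0, 0, 0, 1]

```text
t: 16.07
position: [0.5148, -0.1074, 0.1412]
orientation: [[-0.002, 0.982, 0.19], [0.001, 0.19, -0.982], [-1.0, -0.002, -0.001]]
wrist_force: [0.7, -0.4, 0.2]
gripper_width: 0.0003
```

>>> carry_out:
  plan:
    - [8, 38, 0, 0, 0, 0, 1]
    - [16, 76, 0, 0, 0, 0, 1]
    - [21, 117, 0, 0, 0, 0, 1]
    - [21, 117, -30, 0, 0, 0, 1]
    - [21, 117, -62, 0, 0, 0, 1]

```text
t: 16.48
position: [0.5392, 0.0126, 0.0817]
orientation: [[0.006, 0.981, 0.195], [0.001, 0.195, -0.981], [-1.0, 0.006, 0.0]]
wrist_force: [0.8, 0.4, -0.5]
gripper_width: 0.0004
```

Run:
```python
from pose import *
s=telemetry.sense(); print(s["t"],s["position"],s["wrist_force"],st(s["position"]))
```

```text
16.4833 [0.5392125  0.01264428 0.08169632] [ 0.80402148  0.38387441 -0.48783272] [-50.2  -0. ]
```

>>> carry_out:
  plan:
    - [-3, -4, 0, 0, 0, 0, 1]
    - [-3, -4, -6, 0, 0, 0, 1]
    - [-3, -4, -11, 0, 0, 0, 1]
    - [-3, -4, -13, 0, 0, 0, 1]
    - [-3, -4, -14, 0, 0, 0, 1]

```text
t: 16.9
position: [0.5372, 0.008, 0.0688]
orientation: [[0.008, 0.981, 0.194], [0.001, 0.194, -0.981], [-1.0, 0.008, 0.001]]
wrist_force: [1.4, -0.0, 0.2]
gripper_width: 0.0006
```

>>> carry_out:
  plan:
    - [-1, 0, -3, 0, 0, 0, 1]
    - [-1, 0, -4.2, 0, 0, 0, 1]
    - [-1.4, 2.5, -4.2, 0, 0, 0, 1]
    - [-1.9, 5, -4.2, 0, 0, 0, 1]
    - [-2.2, 6.7, -4.2, 0, 0, 0, 1]

```text
t: 17.32
position: [0.5358, 0.0146, 0.0657]
orientation: [[0.009, 0.981, 0.194], [0.001, 0.194, -0.981], [-1.0, 0.009, 0.001]]
wrist_force: [-0.9, -0.5, 5.3]
gripper_width: 0.0003
```

>>> carry_out:
  plan:
    - [0, 0, 6, 0, 0, 0, 1]
    - [0, 0, 30, 0, 0, 0, 1]
    - [0, 0, 70, 0, 0, 0, 1]
    - [-10, -36, 76, 0, 0, 0, 1]
    - [-18, -74, 76, 0, 0, 0, 1]

```text
t: 17.73
position: [0.5208, -0.0588, 0.1461]
orientation: [[0.017, 0.98, 0.198], [0.0, 0.198, -0.98], [-1.0, 0.017, 0.003]]
wrist_force: [0.3, -0.6, -1.0]
gripper_width: 0.0004
```

>>> carry_out:
  plan:
    - [-8, -38, 0, 0, 0, 0, 1]
    - [-16, -76, 0, 0, 0, 0, 1]
    - [-24, -114, 0, 0, 0, 0, 1]
    - [-32, -152, 0, 0, 0, 0, 1]
    - [-40, -190, 0, 0, 0, 0, 1]

```text
t: 18.15
position: [0.4802, -0.2501, 0.1464]
orientation: [[0.018, 0.98, 0.198], [0.0, 0.199, -0.98], [-1.0, 0.018, 0.003]]
wrist_force: [0.6, 0.9, -0.4]
gripper_width: 0.0003
```

```bash
python3 topm.py pics/t2.png;python3 meas.py
```

```text
-55 z25.5 [394. 196.] z30 [394. 191.]
-50 z25.5 [373. 200.] z30 [373. 195.]
-45 z25.5 [353. 204.] z30 [352. 198.]
-40 z25.5 [332. 207.] z30 [331. 202.]
green [ 56  93  34  19 301] cen [272.1  240.13] [ 88.7 -43.4] lefttip [268.62 239.54] [ 98.1 -42.2]
red [79 97 16  8 80] cen [276.54 239.64] [ 77.1 -46. ] lefttip [274.38 239.33] [ 82.8 -45. ]
18.85 [ 0.48106916 -0.24810787  0.14616644] [-0.3951954   0.25282216  0.42232802] [-155.6 -245.5]
```

View pics/t2.png

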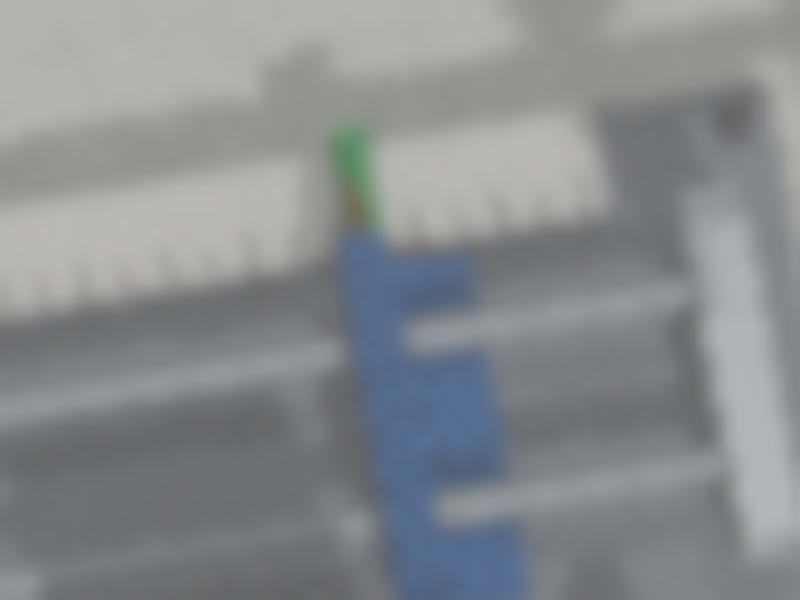

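The red pointer is at about column 355 (row 205), with green visible on both sides (338-382). I'll do one numeric profile check before handing in.

Run:
```python
import cv2,numpy as np
for n in("t1","t2"):
    c=cv2.imread(f"pics/{n}.png").astype(float)
    for v in(150,195,205):
        r=c[v-4:v+5].mean(0); b,g,R=r.T; g_ex=g-(b+R)/2; rr=R-(b+g)/2; u=np.arange(800)
        w=np.where((u>320)&(u<400),np.clip(rr-rr[(u>320)&(u<400)].max()*.5,0,None),0)
        gg=u[(g_ex>8)&(u>310)&(u<400)]
        print(n,v,"green",gg.min(),gg.max(),"red c",round((u*w).sum()/w.sum(),1))
```

```text
t1 150 green 324 379 red c 395.3
t1 195 green 334 362 red c 365.8
t1 205 green 336 364 red c 366.9
t2 150 green 324 380 red c 395.4
t2 195 green 344 385 red c 351.1
t2 205 green 355 388 red c 352.5
```

The profiles suggest the pointer is 1 to 2 mm past centre, though mixed colours bias them. I'll cross-check using the jaw's displacement since the first, unoccluded picture.

Run:
```python
from pose import *
a=cv2.imread("pics/top0.png").astype(np.float32)
t=np.mean([imaging.camera("top").astype(np.float32) for _ in range(10)],0)
def cen(im,w,box):
    x0,y0,x1,y1=box; c=im[y0:y1,x0:x1]; b,g,r=c[...,0],c[...,1],c[...,2]
    m=np.clip({"g":g-(b+r)/2-6,"r":r-(b+g)/2-8,"b":b-(g+r)/2-15}[w],0,None)
    yy,xx=np.mgrid[y0:y1,x0:x1]; return np.array([(xx*m).sum(),(yy*m).sum()])/m.sum()
g=cen(a,"g",(308,186,322,206)); r=cen(a,"r",(324,190,331,199))
j0=cen(a,"b",(318,190,350,242)); j1=cen(t,"b",(305,190,345,242))
G=st(ray("top",g,.0255));P=st(ray("top",r,.0285));J0=st(ray("top",j0,.05));J1=st(ray("top",j1,.05))
print("mark",g,G,"ptr0",r,P,"jaw",j0,J0,j1,J1,"offset now",P[1]+J1[1]-J0[1]-G[1])
```

```text
mark [315.12322275 195.78543731] [ 84.9 -46.7] ptr0 [326.7804878  196.13821138] [ 78.3 -73.6] jaw [334.38600276 218.93605454] [ 15.4 -80.3] [322.53628072 221.33122669] [ 14.6 -52.6] offset now 0.8000000000000114
```

All the checks put the pointer about 1 mm past centre (0.7 to 2.2 mm), inside the 3.5 mm limit. The hand is clear, so I'm handing in.

```bash
python3 -c "
from cell import finish_job; print(finish_job())"
```

```text
the job is handed in; nothing more can be done
None
```

I rolled the wheel with the shut fingertips in three full strokes and one short trimming stroke, at 5 to 10 N. I then moved the hand well clear and handed the job in at about 19 s. No verdict was reported.

- **Pointer position:** every last check puts the pointer inside the green and slightly past its centre, but they differ on how far. Jaw displacement gave 0.8 mm, my reading of the top view about 1 mm, and the colour profile about 2.2 mm, probably biased by colour mixing. The side view gives no clean figure, because the pointer hides part of the mark. The limit is 3.5 mm.
- **Things left alone:** the green mark showed no shift in the top pictures. The arm met no force except on the wheel. I did not separately measure the bystanders at the end.
- **One disagreement:** the fingertips touched the wheel only when the reported TCP was 66 mm above the bench, about 20 mm lower than expected. I found contact by force and pictures instead, which cost about 6 s.

I viewed 10 pictures.

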